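# Index the vial sampler to its next notch

## Task

Bring the next position of the vial sampler round: with the fingertips press the orange plunger pad down until its locking pin is free, and, pushing it along, turn the white vial table anticlockwise (seen from above) by one notch, 45 degrees, until the plunger springs fully up into the next notch and locks. Do not turn the table the other way or run on beyond that notch, do not lift or tip any vial out of its well, leave the other things on the bench where they are, and finish with the robot clear.

Things in the scene. Friction and masses are not known exactly. Their poses are not given: they have to be found in the camera images.
- sampler: The fixed vial sampler: white drum 236 mm across, with a dark steel index ring (264 mm across, 8 mm thick, upper face 58 mm above the bench) that has 8 notches, 45 degrees apart, open at its rim. The turntable stands on top. Origin at the drum's centre on the bench, z up. Place and heading (within 0.5 rad) vary; the plunger starts on the robot's side.
- needle (a point): Tip of the fixed needle, 130 mm above the bench, over the well on the sampler's +x side, 72 mm from the axis. Its white arm (186 mm up) comes from a steel column 185 mm from the axis, 18 degrees anticlockwise from the sampler's +x, 190 mm tall, on the side away from the robot.
- turn_axis (a point): The turntable's upright axis of rotation, point 80 mm above the bench; x, y, z axes as those of the sampler.
- next_notch (a point): The next notch anticlockwise, in the ring's upper face: 122 mm from the axis, fixed, at 202.5 degrees from the sampler's +x. When the table is indexed, the pad's centre stands straight outward of it, 140 mm from the axis.
- pad (a point): Centre of the orange pad's upper face, moving with the plunger: 140 mm from the turn axis, 98 mm above the bench at rest; at the start 157.5 degrees from the sampler's +x. Its x axis points radially outward, y the way of anticlockwise turning, z up. The floor is 44 mm along x, open at both ends, and 50 mm along y between two lips. Underneath is the turntable's steel arm.
- lip (a point): Middle of the upper edge of the pad's leading lip, 27.5 mm from the pad's centre along its y, 16 mm above the pad's floor. The lips are 5 mm thick; shut fingers fit between them and can push this one to turn the table.
- plunger (a joint): Travel in m: 0 fully up (pin in notch, table locked with 0.01 rad of play), 0.013 fully pressed. Spring: 4 N rising to 8.5 N. The round pin, 12 mm thick, leaves its notch when pressed 10 mm; beyond the notch the ring's underside keeps it about 10 mm down even if let go, the table turns freely, and at the next notch the spring lifts the pin in unless it is held down.
- carousel (a joint): Angle of the turntable (white disc 196 mm across, top 68 mm above the bench, 8 grey wells 72 mm from the axis, a radial arm with the plunger): 0 at the start, locked in a notch; grows anticlockwise seen from above; the next notch is at 0.785 rad. Turning takes about 0.12 N m, 1 to 2 N at the pad.
- vial_blue: Loose small capped glass vial with a blue cap, 26 mm across, 50 mm tall, about 22 g, standing in a well (18 mm deep) of the turntable, top 118 mm above the bench; rides with the table. Origin at the centre of its underside, 68 mm above the bench.
- vial_red: Loose small capped glass vial with a red cap, 26 mm across, 50 mm tall, about 22 g, standing in a well (18 mm deep) of the turntable, top 118 mm above the bench; rides with the table. Origin at the centre of its underside, 68 mm above the bench.
- vial_green: Loose small capped glass vial with a green cap, 26 mm across, 50 mm tall, about 22 g, standing in a well (18 mm deep) of the turntable, top 118 mm above the bench; rides with the table. Origin at the centre of its underside, 68 mm above the bench.
- vial_yellow: Loose small capped glass vial with a yellow cap, 26 mm across, 50 mm tall, about 22 g, standing in a well (18 mm deep) of the turntable, top 118 mm above the bench; rides with the table. Origin at the centre of its underside, 68 mm above the bench.
- wash_bottle: Loose white plastic wash bottle, 66 mm across, 140 mm tall; origin at the centre of its underside. To be left alone.
- beaker: Loose empty glass beaker, 66 mm across the rim, 85 mm tall; origin at the centre of its underside. To be left alone.
- reagent: Loose amber reagent jar with a blue cap, 60 mm across, 120 mm tall; origin at the centre of its underside. To be left alone.
- cuvette_box: Loose blue box with a white lid, 72 x 112 mm, 52 mm high; origin at the centre of its underside. To be left alone.
Things that resemble listed ones, but are neither listed nor needed, are in the scene too. What is shaped like the vial_red but black or purple is not meant.

How it is judged (in metres and radians):
On the way, in this order (a step that is already met when the one before it is completed fails the run):
1. the plunger is pressed in (at least 9 mm) by the fingers while the table is still in its first notch (value of joint plunger above 0.009 m and value of joint carousel below 0.1 rad and contact force between the fingers and sampler above 0.5 N), for 0.05 s.
2. the table stands at the next notch and the plunger has sprung fully up into it (value of joint carousel between 0.745 and 0.825 rad and value of joint plunger below 0.002 m), for 0.2 s.
At the end, for the whole second after the job is handed in: The table rests locked one notch on: 0.785 rad within 0.04 rad, plunger within 2 mm of fully up, table still; all four vials upright (within 0.15 rad) and seated in their wells (height within 6 mm, distance from the axis within 6 mm of 72 mm); the four other things within 20 mm of where they were (all of step 2 and velocity of joint carousel between -0.05 and 0.05 rad/s and angle between each of vial_blue, vial_red, vial_green, vial_yellow's own z axis and vertical below 0.15 rad and height (world z) of vial_blue between 0.062 and 0.074 m and horizontal distance between vial_blue and turn_axis between 0.066 and 0.078 m and height (world z) of vial_red between 0.062 and 0.074 m and horizontal distance between vial_red and turn_axis between 0.066 and 0.078 m and height (world z) of vial_green between 0.062 and 0.074 m and horizontal distance between vial_green and turn_axis between 0.066 and 0.078 m and height (world z) of vial_yellow between 0.062 and 0.074 m and horizontal distance between vial_yellow and turn_axis between 0.066 and 0.078 m and distance of each of wash_bottle, beaker, reagent, cuvette_box from where it was at the start of the episode below 0.02 m); the robot touches nothing.
It fails at once if the table is turned past the next notch (beyond 1.1 rad) (value of joint carousel above 1.1 rad).
It fails at once if the table is turned the wrong way (beyond -0.25 rad) (value of joint carousel below -0.25 rad).
It fails at once if a vial is lifted more than 12 mm or tipped (height (world z) of any of vial_blue, vial_red, vial_green, vial_yellow above 0.08 m or angle between any of vial_blue, vial_red, vial_green, vial_yellow's own z axis and vertical above 0.5 rad).
It fails at once if another thing on the bench is moved by more than 30 mm (distance of any of wash_bottle, beaker, reagent, cuvette_box from where it was at the start of the episode above 0.03 m).
It also fails if it takes over 43 s, if anything falls off the work surface, if the arm or the gripper's body presses on something with over 40 N, if the wrist force passes 120 N, or if a joint passes its speed limit or range.

## Robot

A 6-joint arm with a two-finger parallel gripper is mounted at the origin on the work surface. World frame = base frame: x ahead of the robot, y to its left, z up, the work surface at z = 0. Lengths are in mm, angles in rad, forces in N, time in s.
With the tool pointing down it reaches from about 300 to 950 mm from the base axis. Payload 3.1 kg.
Tool frame: the origin (TCP) lies at the very end of the fingers, on their centre line; the grasp point (between the pads) lies 19 mm behind it; z points along the fingers, y is the line along which they close (so a half turn about z gives the same grasp; the last joint's range is limited). The gripper opens to 85 mm and grips with 20 to 120 N. Pads are 22 mm wide; open, the fingers measure 114 mm over their backs; the gripper's body (76 mm by 85 mm) begins 54 mm behind the grasp point. The pads swing forward as they close: fully open they stand 13 mm farther back than shut.
Start: joints at [-1.25, 0.308, 1.634, -0, 1.2, -0.07], TCP at [238.055, -577.895, 231.272] pointing down, gripper open.
Joint ranges: [-3.06, 3.06], [-0.79, 1.96], [0.05, 2.63], [-1.19, 4.34], [0.05, 2.64], [-2.94, 2.94]. Speed limits (rad/s): [2.79, 2.79, 3.14, 3.14, 3.14, 3.14].

## Interface

Orientations are given as [roll, pitch, yaw] about the fixed x, y, z axes, in that order (R = Rz(yaw) Ry(pitch) Rx(roll)).
In Python, from workcell import robot gives the robot as it stands.
- The arm moves only by the tool servo_tool, never from a script. Its argument "targets" is one flat list of numbers, 6 for each row, row after row: the shift along the tool's x, y, z in m, then the turn, a rotation vector about the tool's x, y, z in degrees. In form: [dx, dy, dz, wx, wy, wz, dx, dy, dz, wx, wy, wz, ...]. A call has 1 to 5 rows; each row is the pose to reach, as a shift and turn from the pose commanded when the call began, along the tool's axes at that moment; what a row does not reach only later rows make up. A row lasts 1/12 s, in which the tool goes at most 41.7 mm and 7.16 degrees, less where a joint would pass 70% of its speed; a pose out of reach is approached as far as the arm can. A call with a gripper value outside its range is refused whole. "hand" is the closure in counts, from 0 (fully open) to 255 (shut), set as the call begins (left out, the last holds). The fingers move at their own pace and stop on an object; "force" is the grip in N (left out, the last holds). Time passes only in rows, so rows that repeat a pose let the fingers close. It gives the time, the measured TCP pose, the force, the opening and the grip force at its end, in the units of the state.
- robot.get_obs(): the state, without advancing time (a new reading comes with each control period).
- robot.read_camera(name): name is "scene" or "top" or "wrist"; returns a dict with "img" (384x512x3 uint8, red, green, blue), "fx", "fy", "cx", "cy" (pixels), "distortion" ([k1, k2, p1, p2, k3] as OpenCV has them; the pictures are not rectified), "eye" and "rotation" of the camera in the world; the wrist camera has in their place "mount" (4x4, takes a point from camera to tool coordinates, whose origin is the TCP and whose axes are the flange's). Camera axes: x right, y down, z forward; pixel columns grow to the right and rows downward; lengths in mm; the calibration is good to about 2 mm. A picture is of the moment at which its call begins: read the wrist's pose just before it. There is no depth.
- robot.sign_off(): hands the job in; it is judged then, once.
The state is a dict: "t": time; "joints": joint angles; "qvel": joint speeds; "tau": joint torques, N m; "eef_pos": TCP position; "ee_rot": TCP orientation; "contact_force": force on the tool from outside, world axes, zero at the start; "torque": the same for the moment, N m; "width": finger opening in mm; "gripper_force": force on a finger pad.
Only numpy, scipy, OpenCV 4.12 (cv2) and the standard library are available. Lean on these libraries where they do the work, as an engineer would, in place of code of your own. Each camera call takes 0.05 s, during which the arm holds its last target. There are 200 camera calls.

## Working session

There is one attempt and no reset: what is moved stays moved. The work goes in short steps, Python scripts to look and compute and a tool call to move; the robot and the scene stay as the last step left them, time stands still between calls to the robot, and variables do not carry over. Pictures are saved under pics/ and viewed, at most 10 in all, crops included, and the job is handed in when it is done.

Besides the shell and the picture viewer there is one more tool, called after "Emit:" as name(argument=value, ...), one argument or row to a line, values as JSON. servo_tool: Moves the arm, as the interface text tells. Its arguments: {"type":"object","properties":{"targets":{"type":"array","items":{"type":"number"}},"hand":{"type":"number"},"force":{"type":"number"}},"required":["targets"]}

```bash
mkdir -p pics; cat > h.py <<'E'
import numpy as np, cv2
from workcell import robot
from scipy.spatial.transform import Rotation as R
def ray(c,px):
    K=np.array([[c['fx'],0,c['cx']],[0,c['fy'],c['cy']],[0,0,1.]])
    u=cv2.undistortPoints(np.array(px,float).reshape(-1,1,2),K,np.array(c['distortion'],float)).reshape(-1,2)
    return np.array(c['eye']),(np.c_[u,np.ones(len(u))]@np.array(c['rotation']).T)
def onplane(c,px,z):
    e,d=ray(c,px); return e+d*((z-e[2])/d[:,2])[:,None]
def proj(c,P):
    K=np.array([[c['fx'],0,c['cx']],[0,c['fy'],c['cy']],[0,0,1.]])
    q=(np.atleast_2d(P)-c['eye'])@np.array(c['rotation'])
    return cv2.projectPoints(q,np.zeros(3),np.zeros(3),K,np.array(c['distortion'],float))[0].reshape(-1,2)
def wristcam():
    o=robot.get_obs(); c=robot.read_camera('wrist'); M=np.array(c['mount'])
    Rt=R.from_euler('xyz',o['ee_rot']).as_matrix()
    c['eye']=np.array(o['eef_pos'])+Rt@M[:3,3]; c['rotation']=Rt@M[:3,:3]; return c
def save(n,img): cv2.imwrite('pics/'+n,cv2.cvtColor(np.ascontiguousarray(img),cv2.COLOR_RGB2BGR))
E
python3 - <<'E'
from h import *
import pickle
o=robot.get_obs(); print(o['eef_pos'],o['ee_rot'],o['t'])
for n in('scene','top'):
    c=robot.read_camera(n); pickle.dump(c,open(n+'.pkl','wb')); save(n+'.png',c['img']); print(n,c['eye'],c['fx'])
    h=cv2.cvtColor(c['img'],cv2.COLOR_RGB2HSV)
    m=cv2.inRange(h,(5,140,120),(20,255,255))
    k,l,s,ce=cv2.connectedComponentsWithStats(m)
    for i in range(1,k):
        if s[i,4]>20: print(s[i],ce[i].round(1),onplane(c,[ce[i]],98).round(1))
E
```

```text
[ 237.78032046 -577.08885162  230.0140395 ] [-3.13924484e+00 -1.84159648e-04  3.90820244e-01] 0.0
scene [1070.24004242 -607.1239534   736.67221633] 403.41014630053076Traceback (most recent call last):
  File "<stdin>", line 10, in <module>
  File "h.py", line 9, in onplane
    e,d=ray(c,px); return e+d*((z-e[2])/d[:,2])[:,None]
                                        ~^^^^^
IndexError: too many indices for array: array is 1-dimensional, but 2 were indexed
```

```bash
python3 - <<'E'
from h import *
c=robot.read_camera('scene'); print(c['rotation'],type(c['rotation']))
s=open('h.py').read()
s=s.replace("np.array(c['rotation'])","rot(c)")+"""
def rot(c):
    r=np.array(c['rotation'],float)
    return r if r.shape==(3,3) else (R.from_euler('xyz',r) if r.size==3 else R.from_quat(r)).as_matrix()
"""
open('h.py','w').write(s)
E
python3 - <<'E'
from h import *
import pickle
for n in('scene','top'):
    c=robot.read_camera(n); pickle.dump(c,open(n+'.pkl','wb')); save(n+'.png',c['img']); print(n,c['eye'],c['fx'])
    h=cv2.cvtColor(c['img'],cv2.COLOR_RGB2HSV)
    m=cv2.inRange(h,(5,140,120),(20,255,255))
    k,l,s,ce=cv2.connectedComponentsWithStats(m)
    for i in range(1,k):
        if s[i,4]>20: print(s[i],ce[i].round(1),onplane(c,[ce[i]],98).round(1))
E
```

```text
[-2.24059078  0.01709037  0.6815995 ] <class 'numpy.ndarray'>
scene [1070.24004242 -607.1239534   736.67221633] 403.41014630053076
[329 198  10  14  81] [333.8 202.9] [[727.7 109.2  98. ]]
[200 203  15   7  35] [207.3 206. ] [[487.5 -92.7  98. ]]
[185 208  30  21 156] [200.2 217.8] [[ 504.9 -134.7   98. ]]
[279 219   6  10  39] [281.6 223.7] [[670.5 -32.   98. ]]
top [ 434.14611378    6.3769789  1254.48398661] 471.6600459812217
[441  38  10  10  76] [445.5  42.3] [[ 960.6 -505.1   98. ]]
[246  98  10  11  72] [249.9 102.6] [[801.3  15.2  98. ]]
[300 209  27  20 189] [314.4 219.6] [[ 501.  -137.4   98. ]]
```

View pics/top.png

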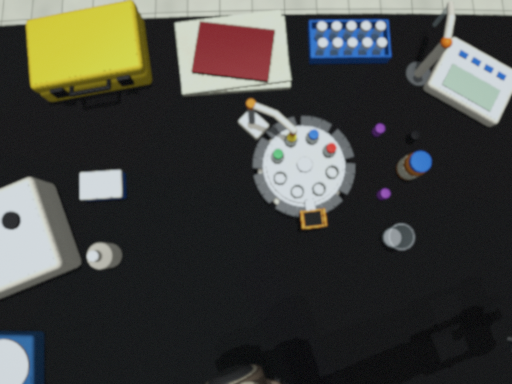

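View pics/scene.png

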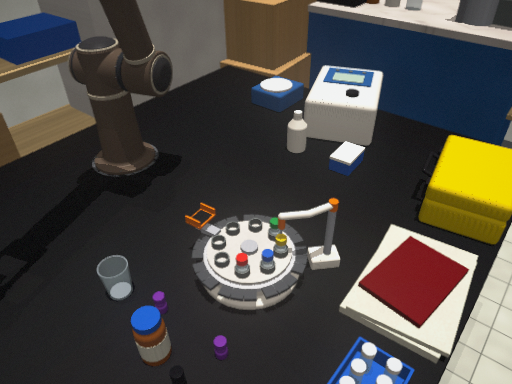

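Things that could be taken for the pad: the orange cap of the needle column at top (250,103), the orange cap of a decoy stand at (445,42), and the orange frame with two lips at (314,219). I take (314,219), which sits at the end of the turntable's arm on the robot's side. Next is a close crop and a first estimate of axis and heading.

```bash
python3 - <<'E'
from h import *
import pickle
c=pickle.load(open('top.pkl','rb'))
save('crop.png',cv2.resize(c['img'][90:250,225:385],None,fx=3.7,fy=3.7,interpolation=cv2.INTER_CUBIC))
h=cv2.cvtColor(c['img'],cv2.COLOR_RGB2HSV)
m=((h[...,1]<60)&(h[...,2]>150)).astype(np.uint8); m[:, :255]=0;m[:,352:]=0;m[:112]=0;m[212:]=0
m=cv2.morphologyEx(m,cv2.MORPH_OPEN,np.ones((5,5)))
cn=max(cv2.findContours(m,0,1)[0],key=cv2.contourArea)
el=cv2.fitEllipse(cv2.convexHull(cn)); print(el)
A=onplane(c,[el[0]],68)[0]; P=onplane(c,[[314.0,219.0]],100)[0]
print(A,P,np.linalg.norm((P-A)[:2]),np.degrees(np.arctan2(*(P-A)[1::-1])))
w=wristcam(); print(w['mount'],w['fx'])
E
```

```text
((300.0120544433594, 160.76039123535156), (81.9154281616211, 104.04197692871094), 152.2233428955078)
[ 653.93081913 -109.76257632   68.        ] [ 502.46118724 -136.27154249  100.        ] 153.77182665738968 -170.07310097384658
[[-5.99397202e-04 -9.49954944e-01 -3.12386371e-01  8.09526658e+01]
 [ 9.99999657e-01 -7.48162566e-04  3.56365525e-04  3.62316692e-01]
 [-5.72246981e-04 -3.12386050e-01  9.49955067e-01 -1.42517791e+02]
 [ 0.00000000e+00  0.00000000e+00  0.00000000e+00  1.00000000e+00]] 333.05752389050303
```

View pics/crop.png

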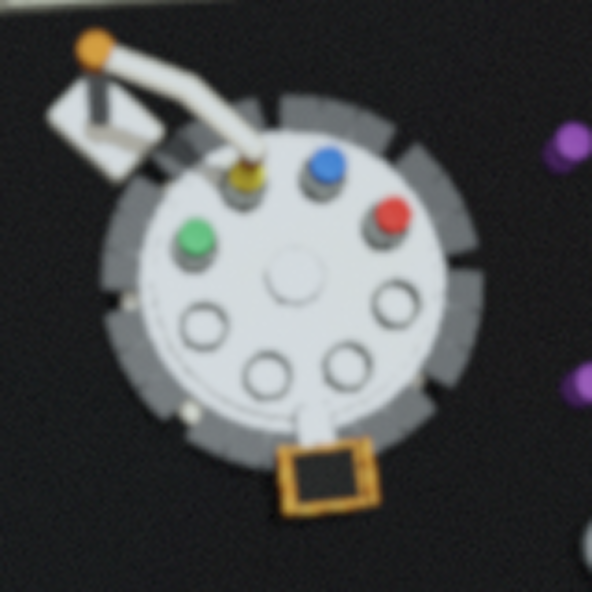

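The crop shows the orange pad frame with dark floor around (329,477) in crop pixels. The vials stand on the far side, the hub is at (295,276), and the needle column is at upper left. I'll hover above the pad with tool x tangential (yaw about 100°), so the 22 mm side of the fingers lies between the lips.

Emit:
servo_tool(
  targets=[0.412, -0.307, 0, 0, 0, -78, 0.412, -0.307, 0, 0, 0, -78, 0.412, -0.307, 0, 0, 0, -78, 0.412, -0.307, 0, 0, 0, -78, 0.412, -0.307, 0, 0, 0, -78],
  hand=255,
)

```text
t: 0.67
eef_pos: [345.6, -397.5, 231.2]
ee_rot: [3.142, -0.0, 1.021]
contact_force: [0.9, 0.2, -0.3]
width: 25.4
gripper_force: 0.0
```

Emit:
servo_tool(
  targets=[0.304, -0.003, 0, 0, 0, -41, 0.304, -0.003, 0, 0, 0, -41, 0.304, -0.003, 0, 0, 0, -41, 0.304, -0.003, 0, 0, 0, -41, 0.304, -0.003, 0, 0, 0, -41],
)

```text
t: 1.08
eef_pos: [453.8, -219.2, 231.5]
ee_rot: [3.141, 0.0, 1.647]
contact_force: [1.7, -0.2, -0.6]
width: 0.1
gripper_force: 0.0
```

Emit:
servo_tool(
  targets=[0.08, 0, 0, 0, 0, -5, 0.08, 0, 0, 0, 0, -5, 0.08, 0, 0, 0, 0, -5],
)

```text
t: 1.33
eef_pos: [446.3, -135.0, 230.6]
ee_rot: [-3.14, -0.005, 1.734]
contact_force: [-0.5, -0.2, -0.6]
width: -0.0
gripper_force: 0.0
```

```bash
python3 - <<'E'
from h import *
import pickle
w=wristcam(); pickle.dump(w,open('w1.pkl','wb')); save('w1.png',w['img']); o=robot.get_obs();print(o['eef_pos'],o['ee_rot'],o['t'])
E
```

```text
[ 446.98662918 -137.9602499   230.94983517] [-3.14082033e+00 -1.09956270e-03  1.73340253e+00] 1.3833
```

View pics/w1.png

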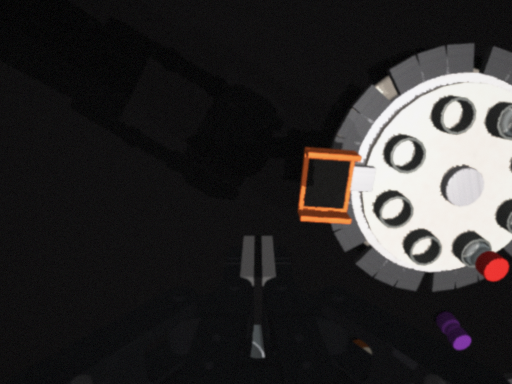

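The wrist view shows the orange pad with corners about (308,149), (360,152), (351,221) and (299,216). The leading lip is at the bottom, the hub is at (463,186) and the fingertips are at (258,240). I'll compute the points and check them against the given sizes.

```bash
python3 - <<'E'
from h import *
import pickle
w=pickle.load(open('w1.pkl','rb'))
h=cv2.cvtColor(w['img'],cv2.COLOR_RGB2HSV)
m=cv2.inRange(h,(5,140,90),(20,255,255)); m[:, :280]=0; m[:,375:]=0;m[240:]=0
p=cv2.convexHull(cv2.findNonZero(m)); q=cv2.approxPolyDP(p,4,True).reshape(-1,2); print(q.tolist())
r=cv2.boxPoints(cv2.minAreaRect(p)); print(r.round(1).tolist())
q=q.astype(float)
if len(q)==4:
    bot=q[np.argsort(q[:,1])[2:]]; top=q[np.argsort(q[:,1])[:2]]
    B=onplane(w,bot,114); T=onplane(w,top,96); print(B.round(1),T.round(1))
    print('len',np.linalg.norm(B.mean(0)[:2]-T.mean(0)[:2]),'centre',((B.mean(0)+T.mean(0))/2).round(1))
g=((h[...,1]<40)&(h[...,2]>205)).astype(np.uint8); g[:, :355]=0
cn=max(cv2.findContours(cv2.morphologyEx(g,cv2.MORPH_OPEN,np.ones((9,9))),0,1)[0],key=cv2.contourArea).reshape(-1,2)
cn=cn[(cn[:,0]<505)&((cn[:,1]<150)|(cn[:,1]>200))]
W=onplane(w,cn,68)[:,:2]
# circle of known radius 98, robust
from scipy.optimize import least_squares
s=least_squares(lambda a:np.linalg.norm(W-a[:2],axis=1)-a[2],[640,-110,98],loss='soft_l1',f_scale=1); print('disc',s.x, s.cost,len(W))
print('hub',onplane(w,[[463,186]],70), 'top hub',onplane(pickle.load(open('top.pkl','rb')),[[304.7,164.6]],70))
E
```

```text
[[354, 151], [360, 159], [350, 223], [301, 221], [305, 148]]
[[295.79998779296875, 220.39999389648438], [305.0, 145.0], [360.8999938964844, 151.8000030517578], [351.70001220703125, 227.1999969482422]]
disc [ 628.4539158  -125.87845598   72.34807291] 5930.526162455412 463
hub [[ 650.5616856  -120.14021914   70.        ]] top hub [[ 643.37737253 -121.20766407   70.        ]]
```

```bash
python3 - <<'E'
from h import *
import pickle
w=pickle.load(open('w1.pkl','rb'));t=pickle.load(open('top.pkl','rb'))
B=onplane(w,[[350,223],[299,219]],114); T=onplane(w,[[306,148],[359,151.5]],96)
c=(B.mean(0)+T.mean(0))/2
print(B.round(1),T.round(1),np.linalg.norm(B.mean(0)[:2]-T.mean(0)[:2]),np.linalg.norm(B[0]-B[1]),c)
print('top pad',onplane(t,[[314,219]],106))
# hub triangulation
(e1,d1),(e2,d2)=ray(w,[[463,186]]),ray(t,[[304.7,164.6]])
d1,d2=d1[0],d2[0]; s=np.linalg.lstsq(np.c_[d1,-d2],e2-e1,rcond=None)[0]; print('hub tri',e1+d1*s[0],e2+d2*s[1])
# ring ellipse in top: dark grey
print('ring bounds', onplane(t,[[225+102/3.7,90+282/3.7],[225+484/3.7,90+282/3.7],[225+293/3.7,90+95/3.7]],58).round(1))
# disc edge in wrist by eye
print('disc edges',onplane(w,[[355,180],[470,76],[440,270]],68).round(1))
for hb in ([650.5,-120,70],[643,-121,70]): print(hb,np.linalg.norm(c[:2]-hb[:2]),np.degrees(np.arctan2(c[1]-hb[1],c[0]-hb[0])))
print('lip angle',np.degrees(np.arctan2(*(B[1]-B[0])[1::-1])),np.degrees(np.arctan2(*(T[0]-T[1])[1::-1])))
E
```

```text
[[ 531.  -159.1  114. ]
 [ 486.9 -162.4  114. ]] [[ 483.4 -104.8   96. ]
 [ 528.9 -100.2   96. ]] 58.28102952858361 44.14371272776642 [ 507.56786482 -131.64348925  105.        ]
top pad [[ 502.10614512 -135.53018     106.        ]]
hub tri [ 641.56313915 -117.4897313    82.62318246] [ 641.11697736 -119.82932456   82.79637616]
ring bounds [[ 644.    11.9   58. ]
 [ 638.7 -254.7   58. ]
 [ 775.6 -125.8   58. ]]
disc edges [[ 541.7 -132.5   68. ]
 [ 623.4  -18.8   68. ]
 [ 661.1 -216.3   68. ]]
[650.5, -120, 70] 143.4055999881241 -175.3428739909272
[643, -121, 70] 135.84972249443146 -175.50641239082705
lip angle -175.71926480525522 -174.2386370393955
```

Checks hold: pad 44 x 58 mm (44 x 60 given), 138–140 mm from the axis at about (643,-120), direction about -175° (heading 27.5°). I'll move above the pad, come lower and look again.

Emit:
servo_tool(
  targets=[-0.005, 0.03, 0.04, 0, 0, 4, -0.005, 0.058, 0.08, 0, 0, 4, -0.005, 0.058, 0.1, 0, 0, 4, -0.005, 0.058, 0.1, 0, 0, 4, -0.005, 0.058, 0.1, 0, 0, 4],
)

```text
t: 1.8
eef_pos: [503.7, -137.3, 128.9]
ee_rot: [-3.136, -0.002, 1.658]
contact_force: [-0.8, 0.2, -0.0]
width: 0.1
gripper_force: 0.0
```

```bash
python3 - <<'E'
from h import *
import pickle
w=wristcam(); pickle.dump(w,open('w2.pkl','wb')); o=robot.get_obs();print(o['eef_pos'],o['ee_rot'],o['t'])
save('w2.png',w['img']); print('tcp px',proj(w,o['eef_pos']))
E
```

```text
[ 505.06670733 -137.88403911  131.01394186] [-3.13983618e+00 -3.49797795e-04  1.65746536e+00] 1.85
tcp px [[258.84781367 255.26818052]]
```

View pics/w2.png

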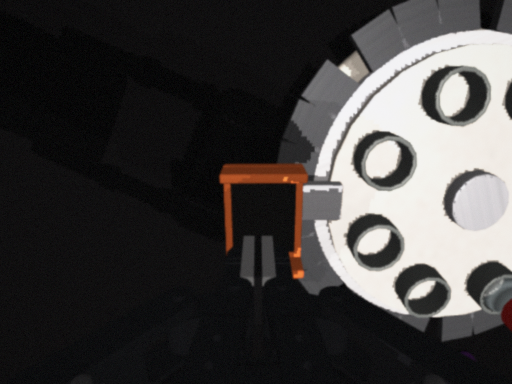

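The view shows the trailing lip at rows 165–183, cols 220–308. The leading lip is half hidden behind the fingers, its end visible near (297,277), and the fingertips at (258,255) lie between them. I'll check with rays.

```bash
python3 - <<'E'
from h import *
import pickle
w=pickle.load(open('w2.pkl','rb')); o=robot.get_obs(); yaw=o['ee_rot'][2]
x=np.array([np.cos(yaw),np.sin(yaw)]); y=np.array([np.sin(yaw),-np.cos(yaw)])
t=np.array(o['eef_pos'])[:2]
for n,px,z in (('trail in top L',[221,183],114),('trail in top R',[307,183],114),('trail out base',[264,165],98),('lead out top R',[304,277],114),('lead inner top R',[304,272],114),('floor side L',[226,215],98),('floor side R',[302,215],98),('spindle',[479,200],82)):
    P=onplane(w,[px],z)[0,:2]; print(n,P.round(1),'tool x,y',((P-t)@x).round(1),((P-t)@y).round(1))
E
```

```text
trail in top L [ 483.6 -108.8] tool x,y 30.8 -18.9
trail in top R [ 526.2 -105. ] tool x,y 30.9 23.9
trail out base [ 504.6 -101.8] tool x,y 36.0 2.7
lead out top R [ 531.9 -159. ] tool x,y -23.4 24.9
lead inner top R [ 531.4 -155.9] tool x,y -20.2 24.7
floor side L [ 485.9 -132.7] tool x,y 6.8 -18.6
floor side R [ 528.7 -128.9] tool x,y 6.9 24.3
spindle [ 642.5 -116.1] tool x,y 9.8 138.8
```

Emit:
servo_tool(
  targets=[0.004, 0.003, 0.005, 0, 0, 0, 0.004, 0.003, 0.015, 0, 0, 0, 0.004, 0.003, 0.025, 0, 0, 0, 0.004, 0.003, 0.03, 0, 0, 0, 0.004, 0.003, 0.03, 0, 0, 0],
)

```text
t: 2.27
eef_pos: [506.8, -132.5, 100.0]
ee_rot: [-3.139, -0.001, 1.658]
contact_force: [0.8, 0.7, -0.9]
width: 0.1
gripper_force: 0.0
```

Emit:
servo_tool(
  targets=[0, 0, 0.003, 0, 0, 0, 0, 0, 0.006, 0, 0, 0, 0, 0, 0.009, 0, 0, 0, 0, 0, 0.009, 0, 0, 0],
)

```text
t: 2.6
eef_pos: [508.4, -132.9, 92.5]
ee_rot: [3.142, 0.0, 1.658]
contact_force: [-2.0, 1.1, 5.2]
width: 0.2
gripper_force: 2.6
```

Emit:
servo_tool(
  targets=[0, 0, 0.002, 0, 0, 0, 0, 0, 0.004, 0, 0, 0, 0, 0, 0.006, 0, 0, 0, 0, 0, 0.006, 0, 0, 0, 0, 0, 0.006, 0, 0, 0],
)

```text
t: 3.02
eef_pos: [508.4, -133.0, 87.1]
ee_rot: [-3.142, 0.0, 1.658]
contact_force: [-2.7, 0.4, 6.7]
width: 0.2
gripper_force: 3.5
```

Emit:
servo_tool(
  targets=[0, 0, 0.001, 0, 0, 0, 0, 0, 0.002, 0, 0, 0, 0, 0, 0.003, 0, 0, 0, 0, 0, 0.003, 0, 0, 0, 0, 0, 0.003, 0, 0, 0],
)

```text
t: 3.43
eef_pos: [508.5, -133.2, 85.0]
ee_rot: [-3.141, 0.001, 1.659]
contact_force: [-3.8, 0.5, 11.9]
width: 0.1
gripper_force: 5.7
```

The pad is at the bottom of its travel (11.9 N at z 85). Now I start the arc.

Emit:
servo_tool(
  targets=[-0.0047, 0.0001, 0, 0, 0, -2, -0.0118, 0.0005, 0, 0, 0, -5, -0.0188, 0.0013, 0, 0, 0, -8, -0.0258, 0.0025, 0, 0, 0, -11, -0.0327, 0.004, 0, 0, 0, -14],
)

```text
t: 3.85
eef_pos: [516.0, -166.0, 85.0]
ee_rot: [3.14, 0.002, 1.905]
contact_force: [-2.1, -0.7, 9.0]
width: -0.3
gripper_force: 4.5
```

```bash
python3 - <<'E'
from h import *
import pickle
w=wristcam(); save('w3.png',w['img'][120:330,150:430]); o=robot.get_obs();print(o['eef_pos'],o['ee_rot'],o['contact_force'])
E
```

```text
[ 516.66090342 -167.40310246   85.18315235] [3.1401138  0.003473   1.90747366] [-2.72516406 -2.96572645  7.32041769]
```

View pics/w3.png

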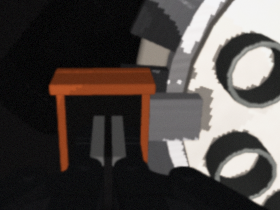

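The trailing lip (crop rows 68–95) stays parallel to the tool with the fingers between the lips, so the pad is turning along. I continue the arc.

Emit:
servo_tool(
  targets=[-0.0071, 0.0002, 0, 0, 0, -3, -0.0141, 0.0007, 0, 0, 0, -6, -0.0211, 0.0017, 0, 0, 0, -9, -0.0281, 0.003, 0, 0, 0, -12, -0.0349, 0.0046, 0, 0, 0, -15],
)

```text
t: 4.32
eef_pos: [532.4, -197.6, 85.0]
ee_rot: [3.14, 0.003, 2.167]
contact_force: [-1.8, -0.1, 7.1]
width: -0.4
gripper_force: 3.8
```

```bash
cat > pad.py <<'E'
from h import *
def pad(zc):
    w=wristcam(); o=robot.get_obs(); yaw=o['ee_rot'][2]; t=np.array(o['eef_pos'])
    h=cv2.cvtColor(w['img'],cv2.COLOR_RGB2HSV); m=cv2.inRange(h,(3,140,60),(20,255,255)); m[:140]=0; m[260:]=0; m[:,:190]=0;m[:,340:]=0
    row=(m>0).sum(1); r=np.where(row>60)[0]; a,b=r.min(),r.max()
    cs=np.where(m[b-2]>0)[0]; cb=[cs.min(),cs.max()]
    P=onplane(w,[[cb[0],b],[cb[1],b]],zc)  # trailing lip inner top edge
    A=np.array([643,-119.]); Pm=P.mean(0)[:2]
    rad=np.degrees(np.arctan2(*(P[1]-P[0])[1::-1]))   # inward direction
    x=np.array([np.cos(yaw),np.sin(yaw)])
    ang=np.degrees(np.arctan2(*(Pm-A)[::-1]))%360+np.degrees(np.arctan2(25,140))
    print('rows',a,b,cb,'P',P[:,:2].round(1).tolist(),'edge dir',rad.round(1),'lip at tool x',((Pm-t[:2])@x).round(1),'pad angle',ang.round(1),'r',np.linalg.norm(Pm-A).round(1))
    print('finger ang',(np.degrees(np.arctan2(t[1]+119,t[0]-643))%360).round(1),t.round(1),yaw.round(3),np.round(o['contact_force'],1),o['t'])
    return w
E
python3 -c "
from pad import *
pad(101)"
```

```text
rows 188 214 [np.int64(199), np.int64(305)] P [[498.0, -189.1], [534.2, -164.6]] edge dir 34.1 lip at tool x 28.1 pad angle 214.6 r 139.5
finger ang 216.2 [ 533.5 -199.1   85.4] 2.169 [-2.  -1.8  7.6] 4.3667
```

Emit:
servo_tool(
  targets=[0, 0, -0.005, 0, 0, 0, 0, 0, -0.01, 0, 0, 0, 0, 0, -0.014, 0, 0, 0, 0, 0, -0.014, 0, 0, 0],
)

```text
t: 4.7
eef_pos: [531.2, -196.6, 97.9]
ee_rot: [3.141, 0.001, 2.165]
contact_force: [0.6, 0.0, 0.3]
width: -0.3
gripper_force: 0.0
```

```bash
python3 -c "
from pad import *
pad(104)"
```

```text
rows 187 211 [np.int64(204), np.int64(302)] P [[498.7, -190.1], [534.8, -165.8]] edge dir 34.0 lip at tool x 23.2 pad angle 215.2 r 139.3
finger ang 214.6 [ 530.9 -196.5   97.5] 2.164 [ 0.5 -1.  -0.2] 4.75
```

Emit:
servo_tool(
  targets=[-0.0071, 0.0002, -0.001, 0, 0, -3, -0.0142, 0.0007, -0.001, 0, 0, -6, -0.0213, 0.0017, -0.001, 0, 0, -9, -0.026, 0.0025, -0.001, 0, 0, -11, -0.0305, 0.0035, -0.001, 0, 0, -13],
)

```text
t: 5.17
eef_pos: [549.1, -218.7, 97.2]
ee_rot: [-3.141, -0.005, 2.393]
contact_force: [-3.2, 2.1, 1.7]
width: -0.1
gripper_force: 1.5
```

```bash
python3 -c "
from pad import *
pad(104)"
```

```text
rows 159 179 [np.int64(216), np.int64(316)] P [[509.1, -205.4], [538.3, -174.0]] edge dir 47.1 lip at tool x 39.5 pad angle 220.8 r 138.7
finger ang 227.2 [ 550.  -219.5   97.4] 2.394 [-1.1  1.2  0.2] 5.2167
```

Emit:
servo_tool(
  targets=[-0.0035, 0, -0.001, 0, 0, -1.5, -0.0071, 0.0002, -0.001, 0, 0, -3, -0.0107, 0.0004, -0.001, 0, 0, -4.5, -0.0142, 0.0007, -0.001, 0, 0, -6, -0.0166, 0.001, -0.001, 0, 0, -7],
)

```text
t: 5.63
eef_pos: [561.7, -229.4, 97.8]
ee_rot: [-3.141, -0.005, 2.514]
contact_force: [-1.0, 0.7, 0.6]
width: 0.4
gripper_force: 0.3
```

```bash
python3 -c "
from pad import *
pad(104)"
```

```text
rows 160 181 [np.int64(216), np.int64(316)] P [[521.2, -221.7], [546.5, -186.9]] edge dir 54.0 lip at tool x 39.1 pad angle 228.1 r 138.5
finger ang 234.4 [ 563.3 -230.3   98.4] 2.515 [ 0.8 -0.2  0.1] 5.6833
```

Emit:
servo_tool(
  targets=[-0.001, 0, 0, 0, 0, -0.4, -0.002, 0, 0, 0, 0, -0.8, -0.003, 0, 0, 0, 0, -1.2, -0.004, 0, 0, 0, 0, -1.6, -0.004, 0, 0, 0, 0, -1.6],
)

```text
t: 6.1
eef_pos: [567.3, -233.1, 99.5]
ee_rot: [3.141, 0.001, 2.542]
contact_force: [-0.5, -0.2, -0.0]
width: 0.3
gripper_force: 0.0
```

```bash
python3 -c "
from pad import *
pad(104)"
```

```text
rows 164 187 [np.int64(212), np.int64(315)] P [[528.1, -230.1], [553.6, -192.9]] edge dir 55.6 lip at tool x 33.8 pad angle 232.3 r 137.8
finger ang 236.3 [ 567.1 -233.    99.5] 2.541 [-0.8  0.3 -0.2] 6.15
```

```bash
python3 -c "
from pad import *
w=pad(114); save('w4.png',w['img'])"
```

```text
rows 164 187 [np.int64(212), np.int64(315)] P [[526.0, -226.9], [549.6, -192.5]] edge dir 55.6 lip at tool x 37.2 pad angle 230.9 r 138.9
finger ang 236.3 [ 567.  -232.9   99.4] 2.541 [-0.6  0.6  0.8] 6.2
```

View pics/w4.png

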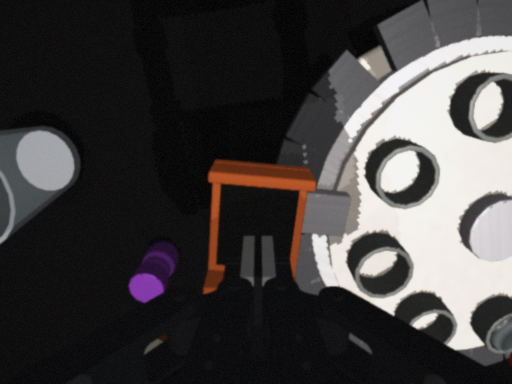

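Emit:
servo_tool(
  targets=[-0.001, 0, 0, 0, 0, 0, -0.002, 0, 0, 0, 0, 0, -0.003, 0, 0, 0, 0, 0, -0.003, 0, 0, 0, 0, 0, -0.003, 0, 0, 0, 0, 0],
)

```text
t: 6.62
eef_pos: [569.2, -234.4, 99.2]
ee_rot: [3.141, -0.0, 2.541]
contact_force: [-0.4, 0.7, 1.4]
width: -0.0
gripper_force: 0.4
```

```bash
python3 -c "
from pad import *
pad(114)"
```

```text
rows 163 185 [np.int64(211), np.int64(314)] P [[527.2, -228.1], [550.7, -193.7]] edge dir 55.6 lip at tool x 38.3 pad angle 231.6 r 138.8
finger ang 237.4 [ 569.2 -234.4   99.2] 2.541 [-0.2  1.1  0.9] 6.6667
```

Emit:
servo_tool(
  targets=[-0.001, 0, 0, 0, 0, 0, -0.002, 0, 0, 0, 0, 0, -0.002, 0, 0, 0, 0, 0, -0.002, 0, 0, 0, 0, 0],
)

```text
t: 7.0
eef_pos: [569.7, -234.7, 99.1]
ee_rot: [-3.142, -0.004, 2.541]
contact_force: [-3.5, 3.8, 3.7]
width: 0.0
gripper_force: 2.5
```

```bash
python3 -c "
from pad import *
pad(114)"
```

```text
rows 162 185 [np.int64(211), np.int64(314)] P [[527.7, -228.4], [551.2, -194.0]] edge dir 55.6 lip at tool x 38.2 pad angle 231.8 r 138.7
finger ang 237.6 [ 569.7 -234.7   99.1] 2.541 [-3.4  2.3  3.6] 7.05
```

The finger meets about 6 N and no longer moves, so the table is locked. I back off to mid-pad and lift straight out.

Emit:
servo_tool(
  targets=[0.004, 0, -0.001, 0, 0, 0, 0.01, 0, -0.002, 0, 0, 0, 0.012, 0, -0.01, 0, 0, 0, 0.012, 0, -0.04, 0, 0, 0, 0.012, 0, -0.08, 0, 0, 0],
)

```text
t: 7.47
eef_pos: [557.9, -227.5, 176.5]
ee_rot: [-3.14, -0.008, 2.541]
contact_force: [1.4, 0.3, 0.1]
width: 0.4
gripper_force: 0.0
```

Emit:
servo_tool(
  targets=[0, -0.02, -0.04, 0, 0, 0, 0, -0.04, -0.08, 0, 0, 0, 0, -0.06, -0.1, 0, 0, 0, 0, -0.08, -0.1, 0, 0, 0, 0, -0.08, -0.1, 0, 0, 0],
)

```text
t: 7.88
eef_pos: [515.7, -298.9, 283.7]
ee_rot: [-3.139, 0.008, 2.539]
contact_force: [-0.1, 0.8, 0.2]
width: 0.0
gripper_force: 0.0
```

```bash
python3 - <<'E'
from h import *
c=robot.read_camera('scene'); t=robot.read_camera('top'); o=robot.get_obs(); print(o['eef_pos'],o['contact_force'],o['t'])
a=cv2.resize(c['img'][170:320,150:350],None,fx=2,fy=2); b=cv2.resize(t['img'][90:250,225:385],(300,300))
save('end.png',np.hstack([a,b]))
w=wristcam(); import pickle; pickle.dump(w,open('w5.pkl','wb')); save('w5.png',w['img'])
E
```

```text
[ 515.57103235 -295.37069479  280.07124221] [-0.75183525  0.04325627  0.16386995] 7.9833
```

View pics/end.png

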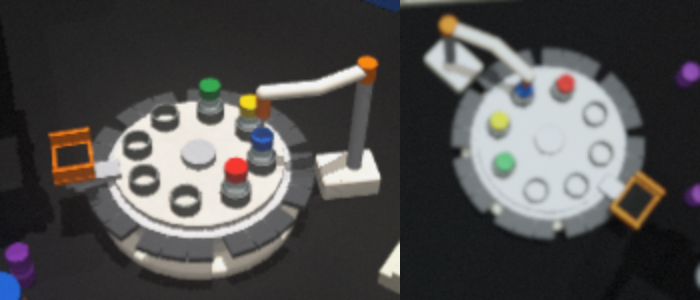

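View pics/w5.png

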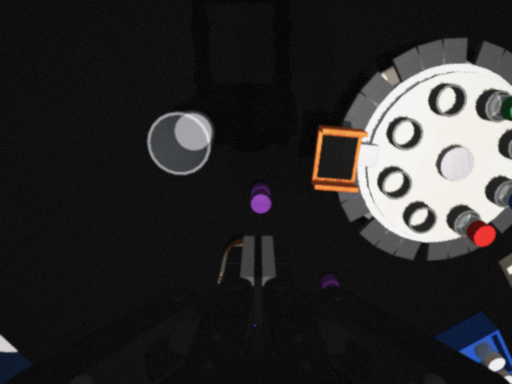

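The end views show the pad one notch on, the blue vial now under the needle, all four vials upright, and the beaker in place. The gripper is well clear, so I hand in.

```bash
python3 -c "
from h import *
print(robot.sign_off())"
```

```text
the job is handed in; nothing more can be done
None
```

I pressed the plunger to the bottom of its travel and turned the table one notch anticlockwise. It locked there: a light push on the lip met about 6 N with almost no movement. All four vials stand upright in their wells, the robot is clear, and the job is handed in at about 8 s; no verdict came back.

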